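Level the sprung shelf with a ball level

ROBOT

A 6-joint arm with a two-finger parallel gripper is mounted at the origin on a cart in front of the work surface, level with it; the furniture and walls round the work are solid. World frame = base frame: x ahead of the robot, y to its left, z up, the work surface at z = 0. Lengths are in m, angles in degrees, forces in N, time in s.
With the tool pointing down it reaches from about 0.35 to 0.875 m from the base axis. Payload 4.2 kg.
Tool frame: the origin (TCP) lies at the very end of the fingers, on their centre line; the grasp point (between the pads) lies 19 mm behind it (r.hold_point_z is the distance from the TCP to the grasp point, in m); z points along the fingers, y is the direction in which the jaws open and shut (so a half turn about z gives the same grasp; the last joint's range is limited). The gripper opens to 87 mm and grips with 3 to 60 N. Pads are 19 mm wide; open, the fingers measure 117 mm over their backs; the gripper's body (75 mm by 190 mm) begins 51 mm behind the grasp point.
Start: joints at [84.488, 22.042, 0.453, 0, -68.411, -14.817], TCP at [0.217, 0.586, 0.223] pointing down, gripper open.
Joint ranges: [-179.83, 179.83], [-69.29, 118.12], [-61.27, 80.66], [-181.25, 117.63], [-171.15, -9.14], [-177.46, 177.46]. Speed limits (degrees/s): [159.86, 159.86, 180, 180, 180, 180].

INTERFACE

Orientations are given as a 3x3 rotation matrix whose columns are the frame's x, y, z axes.
In Python, from station import r, cams, ticket gives the robot as it stands.
- The arm moves only by the tool drive_tool, never from a script. Its argument "deltas" is a list of rows, each an object of numbers: "dx", "dy", "dz": the shift along the tool's x, y, z in m; "wx", "wy", "wz": the turn, a rotation vector about the tool's x, y, z in degrees. A call has 1 to 20 rows; each row is the pose to reach, as a shift and turn from the pose commanded when the call began, along the tool's axes at that moment; what a row does not reach only later rows make up. A row lasts 1/10 s, in which the tool goes at most 50 mm and 8.59 degrees, less where a joint would pass 70% of its speed; a pose out of reach is approached as far as the arm can. A call with a gripper value outside its range is refused whole. "gripper" is the opening, from 0 (shut) to 1 (fully open), set as the call begins (left out, the last holds). The fingers move at their own pace and stop on an object; the grip force is fixed at half the most. Time passes only in rows, so rows that repeat a pose let the fingers close. It gives the time, the measured TCP pose, the force and the opening at its end, in the units of the state.
- r.sense(): the state, without advancing time (a new reading comes with each control period).
- cams.capture(name): name is "scene" or "side" or "wrist"; returns the picture (400x640x3 uint8, red, green, blue); there is no depth.
- cams.camera_model(name): a dict with "intrinsics" (3x3 intrinsics, pixels), "distortion" ([k1, k2, p1, p2, k3] as OpenCV has them; the pictures are not rectified), "extrinsics" (4x4, takes a point from world to camera coordinates); the wrist camera has in their place "T_tool_cam" (4x4, takes a point from camera to tool coordinates, whose origin is the TCP and whose axes are the flange's). Camera axes: x right, y down, z forward; pixel columns grow to the right and rows downward; lengths in m; the calibration is good to about 2 mm. A picture is of the moment at which its call begins: read the wrist's pose just before it. camera_model takes no time and is no camera call.
- ticket.finish_job(): hands the job in, once; it reports no verdict.
The state is a dict: "time_s": time; "joints": joint angles; "joint_velocities": joint speeds; "effort": joint torques, N m; "tcp_pos": TCP position; "ee_rot": TCP orientation; "wrist_force": force on the tool from outside, world axes, zero at the start; "moment": the same for the moment, N m; "gripper_width": opening from 0.0 (shut) to 1.0 (fully open).
Only numpy, scipy, OpenCV 4.12 (cv2) and the standard library are available. Lean on these libraries where they do the work, as an engineer would, in place of code of your own. Each camera call takes 0.05 s, during which the arm holds its last target.

TASK

Stand the aluminium ball level lengthwise on the middle of the little hinged shelf, and turn the bar knob of its levelling screw until, with the level pressed down so that the shelf sits firmly on its foot, the ball rests fully between the two lines at the middle of the tube. Finish while still pressing the level down like that with the fingertips, firmly but not hard; do not let go. Leave the plane, the spool and the awl where they are.

Things in the scene. Friction and masses are not known exactly. Their poses are not given: they have to be found in the camera images.
- level_mid (a point): Centre of the loose ball level, 25 mm above its underside: aluminium bar 30 mm wide (own x), 200 long (own y), 50 high (z up), 0.35 kg. Grasp its plain sides (34 mm high) at the middle. On top a clear tube with a dark ball, and at both ends a flat pad to press on, 52 mm long, centred 74 mm from the middle, top 25 mm above this point. May stand either way round.
- ball (a joint): Place of the 13 mm ball along the level's own y, m: 0 at the middle, limits -0.038 and 0.038. It rolls to the low end, 0.6 mm per 0.001 rad of slope, and settles in 1.5 s. Black lines lie 12.5 mm either side of the middle; the ball is fully between them within 0.006.
- shelf_mid (a point): Centre of the shelf's top face, where the level is to stand lengthwise: wooden board 84 mm wide (own x), 225 long (own y), about 60 mm above the bench. Hinged at its own +y end, on an axis 120 mm from here; the -y end is free, over the foot. The point tilts with the board.
- shelf (a joint): Lift of the shelf off its foot by its spring, rad: 0 sitting on the foot, 0.05 top stop, where the spring keeps it even with the level on it. About 5 N down on the level's pad at the shelf's free end, or 7 N at its middle, seats it. Only while seated does the ball show the slope set by the foot.
- knob_grip (a point): On the levelling screw's vertical axis, 160 mm from shelf_mid beyond its free end: grip point of the bar knob, 13 mm thick (own x), 48 long (own y), from 20 mm below to 14 mm above this point. Clockwise from above raises the foot: 0.035 rad of slope (21 mm of ball) per rad. At the start the foot is 0.85 to 1.45 rad of turn too low. Stiff (0.3 N m), stays as left, does not rise.
- block_plane: Block plane, 92x155x59 mm, origin under its middle; a bystander.
- spool: Turned wooden spool, 42 mm wide, 70 mm high, origin under its middle; a bystander.
- awl: Scratch awl with wooden handle, 88x139x31 mm, origin under its middle; a bystander.
Mind the look-alikes: they are no part of the job. There is more than one size of the part that bears level_mid; the job needs the larger.

How it is judged (in metres and radians):
At the end, for the whole second after the job is handed in: The level stands on the shelf, lengthwise within 0.2 rad and within 35 mm (across) and 40 mm (along) of its middle; the fingers press on it with 2 to 45 N; the shelf sits on its foot (lift under 0.006 rad); the ball is at rest within 6 mm of the middle of the tube. The fingers keep pressing (value of joint shelf below 0.006 rad and value of joint ball between -0.006 and 0.006 m and velocity of joint ball between -0.01 and 0.01 m/s and x of level_mid in the frame of shelf_mid between -0.035 and 0.035 m and y of level_mid in the frame of shelf_mid between -0.04 and 0.04 m and z of level_mid in the frame of shelf_mid between 0.019 and 0.031 m and angle between the y axis of level_mid and the y axis of shelf_mid, either way round below 0.2 rad and contact force between the fingers and level between 2 and 45 N); the arm keeps its last pose, push and grip.
It fails at once if the plane, the spool or the awl is moved by more than 40 mm (distance of any of block_plane, spool, awl from where it was at the start of the episode above 0.04 m).
It also fails if it takes over 67 s, if anything falls off the work surface, if the arm or the gripper's body presses on something with over 40 N, if the wrist force passes 120 N, or if a joint passes its speed limit or range.

## Working session

There is one attempt and no reset: what is moved stays moved. The work goes in short steps, Python scripts to look and compute and a tool call to move; the robot and the scene stay as the last step left them, time stands still between calls to the robot, and variables do not carry over. Pictures are saved under pics/ and viewed, and the job is handed in when it is done.

Besides the shell and the picture viewer there is one more tool, called after "Request:" as name([rows], argument=value, ...), one row to a line, values as JSON. drive_tool: Moves the arm, as the interface text tells. Its arguments: {"type":"object","properties":{"deltas":{"type":"array","items":{"type":"object","properties":{"dx":{"type":"number"},"dy":{"type":"number"},"dz":{"type":"number"},"wx":{"type":"number"},"wy":{"type":"number"},"wz":{"type":"number"}}}},"gripper":{"type":"number"}},"required":["deltas"]}

```bash
ls; mkdir -p pics
python3 - <<'E'
from station import r,cams,ticket
import cv2,numpy as np
print(r.sense())
for n in ("scene","side","wrist"):
    cv2.imwrite(f"pics/{n}0.png",cams.capture(n)[:,:,::-1])
    m=cams.camera_model(n)
    for k,v in m.items(): print(n,k,np.round(np.array(v),4).tolist() if not isinstance(v,str) else v)
E
```

```text
pics
{'time_s': 0.0, 'joints': array([ 8.44893218e+01,  2.20921138e+01,  3.81171251e-01, -2.96546065e-02,
       -6.84108009e+01, -1.48164795e+01]), 'joint_velocities': array([-0.01116498, -0.09913229, -0.03651026,  0.06601558, -0.03968462,
       -0.10236728]), 'effort': array([ 5.44255745e-04, -3.90664959e+01,  1.87403548e+01,  4.21980321e+00,
        1.10679941e-02, -1.85874119e-04]), 'tcp_pos': array([0.21688425, 0.58553209, 0.22145313]), 'ee_rot': array([[ 9.37658062e-01, -3.47558473e-01, -6.83081404e-04],
       [-3.47559136e-01, -9.37655783e-01, -2.06873912e-03],
       [ 7.85125832e-05,  2.17718110e-03, -9.99997627e-01]]), 'wrist_force': array([ 0.03418643,  0.00705359, -0.45550836]), 'moment': array([-0.01769059, -0.03539042,  0.01372453]), 'gripper_width': 0.9973188556836986}
scene intrinsics [[386.3023, 0.0, 319.0578], [0.0, 386.3023, 193.2303], [0.0, 0.0, 1.0]]
scene distortion [-0.0661, 0.0, 0.0, 0.0, 0.0]
scene extrinsics [[0.769, -0.6392, -0.0047, -0.4259], [-0.4152, -0.4939, -0.764, 0.2525], [0.486, 0.5895, -0.6452, 0.9565], [0.0, 0.0, 0.0, 1.0]]
side intrinsics [[363.3924, 0.0, 319.5113], [0.0, 363.3924, 200.5432], [0.0, 0.0, 1.0]]
side distortion [-0.0616, 0.0, 0.0, 0.0, 0.0]
side extrinsics [[-0.979, -0.2026, 0.0221, 0.5022], [-0.1241, 0.5065, -0.8532, 0.1395], [0.1617, -0.8381, -0.521, 0.8622], [0.0, 0.0, 0.0, 1.0]]
wrist intrinsics [[279.7045, 0.0, 320.6665], [0.0, 279.7045, 198.5075], [0.0, 0.0, 1.0]]
wrist distortion [-0.0495, 0.0, 0.0, 0.0, 0.0]
wrist T_tool_cam [[0.0011, -0.9685, -0.2491, 0.0684], [1.0, 0.0009, 0.0008, -0.0015], [-0.0006, -0.2491, 0.9685, -0.1624], [0.0, 0.0, 0.0, 1.0]]
```

View pics/scene0.png

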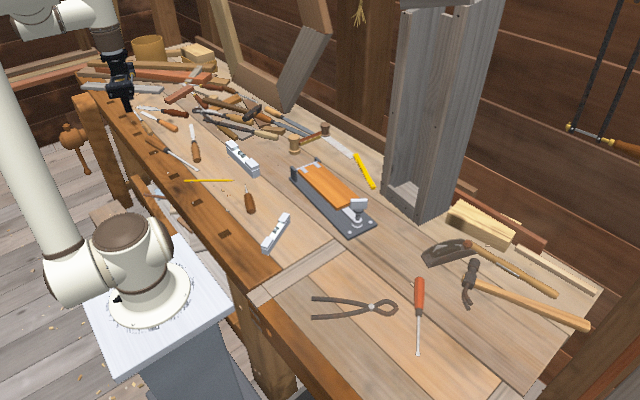

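View pics/side0.png

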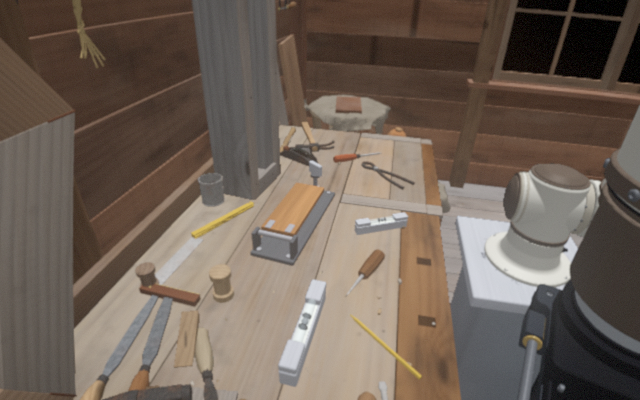

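View pics/wrist0.png

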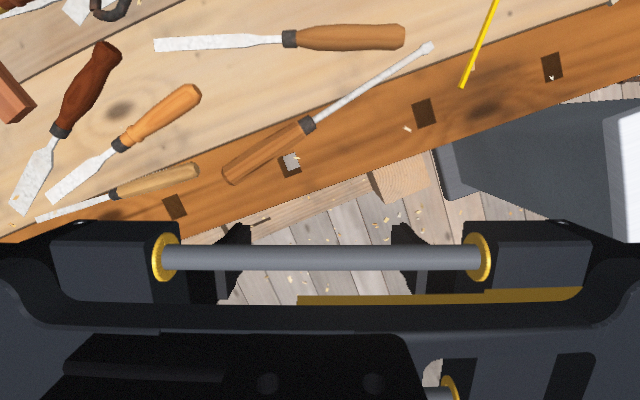

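The scene view shows two levels, at about (243,158) and (276,232), with the shelf at (335,190) and its knob at (357,208). The side view shows the same levels at (304,330) and (382,223). I'll enlarge the crops to measure them.

```bash
cat > h.py <<'E'
import numpy as np, cv2
from station import r,cams,ticket
def ray(name,uv,pose=None):
    m=cams.camera_model(name)
    K=np.array(m["intrinsics"]);D=np.array(m["distortion"])
    p=cv2.undistortPoints(np.array([[uv]],float),K,D)[0,0]
    d=np.array([p[0],p[1],1.])
    if name=="wrist":
        T=np.array(m["T_tool_cam"]); s=pose or r.sense()
        R=np.array(s["ee_rot"])@T[:3,:3]; o=np.array(s["ee_rot"])@T[:3,3]+np.array(s["tcp_pos"])
        return o,R@d
    E=np.array(m["extrinsics"]); R=E[:3,:3].T
    return -R@E[:3,3],R@d
def onz(name,uv,z,pose=None):
    o,d=ray(name,uv,pose); return np.round(o+d*(z-o[2])/d[2],4)
def tri(n1,uv1,n2,uv2):
    o1,d1=ray(n1,uv1);o2,d2=ray(n2,uv2)
    A=np.stack([d1,-d2],1);t=np.linalg.lstsq(A,o2-o1,rcond=None)[0]
    a=o1+t[0]*d1;b=o2+t[1]*d2
    return np.round((a+b)/2,4),round(np.linalg.norm(a-b),4)
def proj(name,P,pose=None):
    m=cams.camera_model(name);K=np.array(m["intrinsics"]);D=np.array(m["distortion"])
    P=np.atleast_2d(P).astype(float)
    if name=="wrist":
        T=np.array(m["T_tool_cam"]);s=pose or r.sense();W=np.eye(4);W[:3,:3]=s["ee_rot"];W[:3,3]=s["tcp_pos"]
        E=np.linalg.inv(W@T)
    else: E=np.array(m["extrinsics"])
    return cv2.projectPoints(P,cv2.Rodrigues(E[:3,:3])[0],E[:3,3],K,D)[0][:,0]
def crop(img,x0,y0,x1,y1,f,out):
    c=cv2.resize(img[y0:y1,x0:x1],None,fx=f,fy=f,interpolation=cv2.INTER_CUBIC)
    cv2.imwrite(out,c)
E
python3 - <<'E'
from h import *
a=cv2.imread("pics/scene0.png");b=cv2.imread("pics/side0.png")
crop(a,210,120,390,270,4.4,"pics/s_crop.png")
crop(b,240,150,420,390,2.5,"pics/d_crop.png")
E
```

```text
(no output)
```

View pics/s_crop.png

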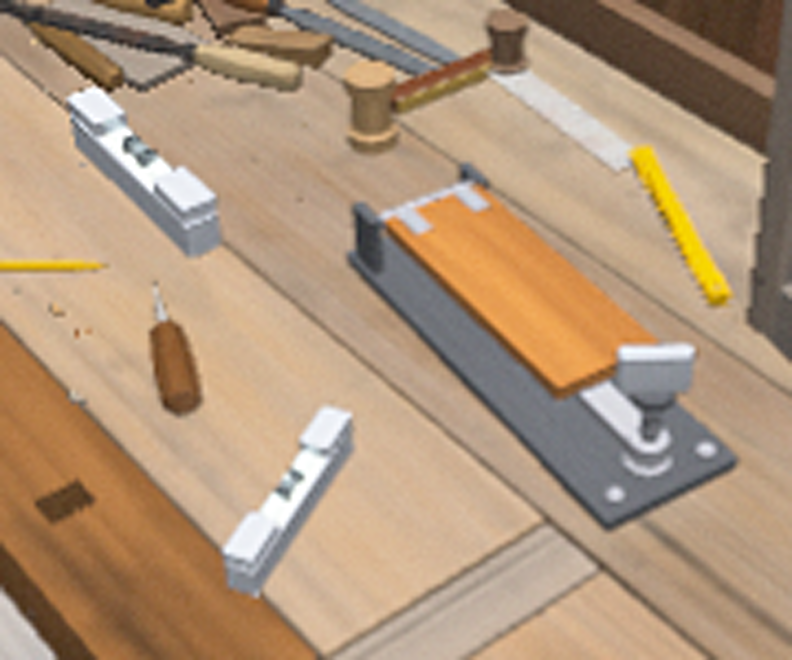

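View pics/d_crop.png

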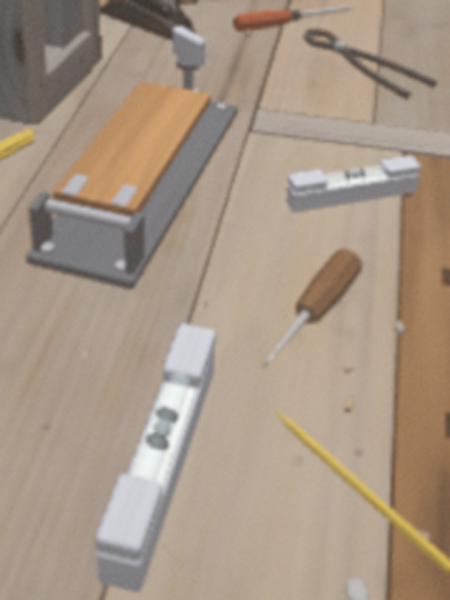

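Run:
```python
from h import *
S=lambda x,y:(210+x/4.4,120+y/4.4)
D=lambda x,y:(240+x/2.5,150+y/2.5)
for nm,pts in dict(A=[(69,104),(97,88),(217,193),(187,213)],B=[(327,406),(354,416),(256,562),(226,549)]).items():
    P=np.array([onz("scene",S(*p),.05) for p in pts])[:,:2];print(nm,P.tolist(),"c",P.mean(0),"L",np.linalg.norm(P[0]+P[1]-P[2]-P[3])/2,"W",np.linalg.norm(P[0]-P[1]),np.linalg.norm(P[2]-P[3]))
for nm,pts in dict(A=[(183,325),(214,330),(147,562),(98,550)],B=[(288,174),(300,189),(420,174),(410,157)]).items():
    P=np.array([onz("side",D(*p),.05) for p in pts])[:,:2];print(nm,P.tolist(),"c",P.mean(0))
for s,d in [((386,215),(130,212)),((470,182),(55,198)),((560,392),(212,97)),((660,345),(145,82))]:
    print("shelf",onz("scene",S(*s),.063),onz("side",D(*d),.063),tri("scene",S(*s),"side",D(*d)))
print("knob top", tri("scene",S(655,352),"side",D(190,33)))
print("base corners",[onz("scene",S(*p),0.005).tolist() for p in [(610,522),(735,463),(350,260)]])
print("awl",onz("scene",S(175,365),.015),"spool",onz("scene",S(370,70),.07))
```

```text
A [[0.4577, 0.4122], [0.4877, 0.4186], [0.4827, 0.2275], [0.4514, 0.2205]] c [0.469875 0.3197  ] L 0.19148337395189166 W 0.030675071312060577 0.03207319753314283
B [[0.4077, -0.0197], [0.4156, -0.0388], [0.2956, -0.103], [0.2876, -0.0828]] c [ 0.351625 -0.061075] L 0.13587981822183898 W 0.02066930090738437 0.021726481537515434
A [[0.4781, 0.2359], [0.4531, 0.2358], [0.455, 0.4401], [0.4862, 0.4389]] c [0.4681   0.337675]
B [[0.4226, 0.0056], [0.4082, 0.0285], [0.2935, -0.0252], [0.3036, -0.0546]] c [ 0.356975 -0.011425]
shelf [0.554  0.1077 0.063 ] [0.5532 0.1189 0.063 ] (array([0.5561, 0.1122, 0.0585]), np.float64(0.0023))
shelf [0.6277 0.1    0.063 ] [0.626  0.1143 0.063 ] (array([0.6307, 0.1055, 0.0572]), np.float64(0.0032))
shelf [ 0.5237 -0.1179  0.063 ] [ 0.5214 -0.1054  0.063 ] (array([ 0.5246, -0.115 ,  0.0587]), np.float64(0.0038))
shelf [ 0.6059 -0.1263  0.063 ] [ 0.6017 -0.121   0.063 ] (array([ 0.6045, -0.1259,  0.0616]), np.float64(0.004))
knob top (array([ 0.5598, -0.1649,  0.1087]), np.float64(0.0002))
base corners [[0.5092, -0.1847, 0.005], [0.6097, -0.1992, 0.005], [0.5435, 0.1432, 0.005]]
awl [0.3706 0.1155 0.015 ] spool [0.6592 0.2669 0.07  ]
```

Run:
```python
from h import *
S=lambda x,y:(210+x/4.4,120+y/4.4)
D=lambda x,y:(240+x/2.5,150+y/2.5)
for s,d in [((69,104),(147,562)),((97,88),(98,550)),((217,193),(183,325)),((187,213),(214,330))]:
    print("A",tri("scene",S(*s),"side",D(*d)))
for s,d in [((327,406),(288,174)),((226,549),(410,157)),((256,562),(420,174)),((354,416),(300,189))]:
    print("B",tri("scene",S(*s),"side",D(*d)))
# ball
print("ball A",tri("scene",S(140,150),"side",D(162,430)))
s=r.sense();print(s["ee_rot"])
```

```text
A (array([0.4614, 0.4304, 0.0371]), np.float64(0.0085))
A (array([0.4911, 0.4319, 0.0405]), np.float64(0.0055))
A (array([0.4816, 0.2308, 0.0467]), np.float64(0.0058))
A (array([0.4549, 0.2286, 0.0433]), np.float64(0.0014))
B (array([ 0.4196, -0.0084,  0.0383]), np.float64(0.009))
B (array([ 0.2977, -0.0724,  0.0372]), np.float64(0.009))
B (array([ 0.2982, -0.0779,  0.0195]), np.float64(0.0204))
B (array([ 0.4198, -0.0165,  0.0236]), np.float64(0.0204))
ball A (array([0.4734, 0.3307, 0.0389]), np.float64(0.003))
[[ 9.37690369e-01 -3.47471645e-01 -4.78422250e-04]
 [-3.47471959e-01 -9.37689033e-01 -1.58580143e-03]
 [ 1.02409734e-04  1.65322904e-03 -9.99998628e-01]]
```

Level A measures about 200 mm, so it's the larger one. Level B is about 136 mm. The knob is near (0.56, -0.165). Next I'll look at level A with the wrist camera.

```bash
cat >> h.py <<'E'
def delta(target,yawx=None):
    """world target + yaw (deg) of tool x, tool straight down -> tool-frame shift and rotvec deg"""
    from scipy.spatial.transform import Rotation as Ro
    s=r.sense();R=np.array(s["ee_rot"]);p=np.array(s["tcp_pos"])
    d=R.T@(np.array(target)-p)
    w=np.zeros(3)
    if yawx is not None:
        a=np.radians(yawx);G=np.array([[np.cos(a),np.sin(a),0],[np.sin(a),-np.cos(a),0],[0,0,-1.]])
        w=Ro.from_matrix(R.T@G).as_rotvec(degrees=True)
    print("d",np.round(d,4),"w",np.round(w,2),"t",s["time_s"])
E
python3 - <<'E'
from h import *
print("post",[onz("scene",p,0) for p in [(385,195),(418,220),(455,205)]])
delta([.47,.45,.25],-90)
E
```

```text
post [array([ 0.7334, -0.1168,  0.    ]), array([ 0.7241, -0.2602,  0.    ]), array([ 0.867 , -0.2925, -0.    ])]
d [ 0.2844  0.0393 -0.0282] w [ 8.000e-02 -6.000e-02  6.967e+01] t 0.15
```

Request:
drive_tool([
  {"dx":0.284,"dy":0.039,"dz":-0.028,"wz":69.7},
  {"dx":0.284,"dy":0.039,"dz":-0.028,"wz":69.7},
  {"dx":0.284,"dy":0.039,"dz":-0.028,"wz":69.7},
  {"dx":0.284,"dy":0.039,"dz":-0.028,"wz":69.7},
  {"dx":0.284,"dy":0.039,"dz":-0.028,"wz":69.7},
  {"dx":0.284,"dy":0.039,"dz":-0.028,"wz":69.7},
  {"dx":0.284,"dy":0.039,"dz":-0.028,"wz":69.7},
  {"dx":0.284,"dy":0.039,"dz":-0.028,"wz":69.7},
  {"dx":0.284,"dy":0.039,"dz":-0.028,"wz":69.7},
  {"dx":0.284,"dy":0.039,"dz":-0.028,"wz":69.7},
  {"dx":0.284,"dy":0.039,"dz":-0.028,"wz":69.7},
  {"dx":0.284,"dy":0.039,"dz":-0.028,"wz":69.7},
  {"dx":0.284,"dy":0.039,"dz":-0.028,"wz":69.7},
])

```text
schema error: expected keys dx, dy, dz, wx, wy, wz
```

Run:
```python
from h import *
s=r.sense();print(s["time_s"],s["tcp_pos"],s["ee_rot"][:,0],s["joints"])
import pickle;pickle.dump(s,open("p1.pkl","wb"))
cv2.imwrite("pics/w1.png",cams.capture("wrist")[:,:,::-1])
delta([.555,-.09,.25],-97.2)
```

```text
0.15 [0.21694984 0.58566474 0.22172469] [ 9.37690369e-01 -3.47471959e-01  1.02409734e-04] [ 8.44889121e+01  2.20806104e+01  3.99506849e-01 -1.99588979e-02
 -6.84119700e+01 -1.48143251e+01]
d [ 0.5518  0.5162 -0.0274] w [ 6.000e-02 -6.000e-02  7.687e+01] t 0.2
```

View pics/w1.png

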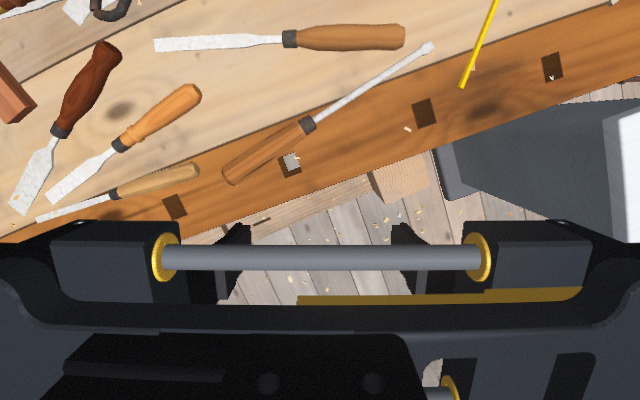

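The arm didn't move because the call was refused: every row needs all six keys. The wrist view is the same as before.

Request:
drive_tool([
  {"dx":0.284,"dy":0.039,"dz":-0.028,"wx":0,"wy":0,"wz":69.7},
  {"dx":0.284,"dy":0.039,"dz":-0.028,"wx":0,"wy":0,"wz":69.7},
  {"dx":0.284,"dy":0.039,"dz":-0.028,"wx":0,"wy":0,"wz":69.7},
  {"dx":0.284,"dy":0.039,"dz":-0.028,"wx":0,"wy":0,"wz":69.7},
  {"dx":0.284,"dy":0.039,"dz":-0.028,"wx":0,"wy":0,"wz":69.7},
  {"dx":0.284,"dy":0.039,"dz":-0.028,"wx":0,"wy":0,"wz":69.7},
  {"dx":0.284,"dy":0.039,"dz":-0.028,"wx":0,"wy":0,"wz":69.7},
  {"dx":0.284,"dy":0.039,"dz":-0.028,"wx":0,"wy":0,"wz":69.7},
  {"dx":0.284,"dy":0.039,"dz":-0.028,"wx":0,"wy":0,"wz":69.7},
  {"dx":0.284,"dy":0.039,"dz":-0.028,"wx":0,"wy":0,"wz":69.7},
  {"dx":0.284,"dy":0.039,"dz":-0.028,"wx":0,"wy":0,"wz":69.7},
  {"dx":0.284,"dy":0.039,"dz":-0.028,"wx":0,"wy":0,"wz":69.7},
])

```text
time_s: 1.4
tcp_pos: [0.4696, 0.4511, 0.2506]
ee_rot: [[0.001, -1.0, 0.0], [-1.0, -0.001, 0.0], [-0.0, -0.0, -1.0]]
wrist_force: [0.4, -1.2, -0.3]
gripper_width: 1.002
```

Run:
```python
from h import *
s=r.sense();print(s["time_s"],s["tcp_pos"],s["ee_rot"][:,0],s["joints"])
import pickle;pickle.dump(s,open("p1.pkl","wb"))
cv2.imwrite("pics/w2.png",cams.capture("wrist")[:,:,::-1])
delta([.555,-.09,.25],-97.2)
```

```text
1.4 [0.46955823 0.45106674 0.25057324] [ 1.37441946e-03 -9.99999055e-01 -1.61306099e-05] [ 5.80562379e+01  2.37007106e+01  7.05596070e+00 -2.67072630e-04
 -7.33543201e+01 -5.79774129e+01]
d [ 0.5412 -0.0848  0.0006] w [-0.    0.01  7.26] t 1.45
```

View pics/w2.png

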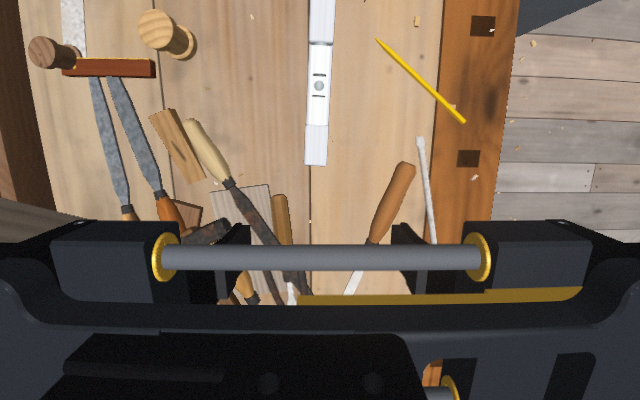

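The level is centred at about (319,85), with its near end at (316,165). There are two spools at (165,33) and (50,52), both clear of it. I'll convert these to positions and go on to the knob.

Run:
```python
from h import *
import pickle
s=pickle.load(open("p1.pkl","rb"))
img=cv2.imread("pics/w2.png");crop(img,270,0,370,180,3.3,"pics/w2c.png")
for p in [(305,165),(327,165),(308,40),(331,40)]: print(p,onz("wrist",p,.05,s))
print(onz("wrist",(319,85),.042,s))
```

```text
(305, 165) [0.491  0.4327 0.05  ]
(327, 165) [0.4623 0.4326 0.05  ]
(308, 40) [0.486  0.2834 0.05  ]
(331, 40) [0.4587 0.2834 0.05  ]
[0.4729 0.3332 0.042 ]
```

View pics/w2c.png

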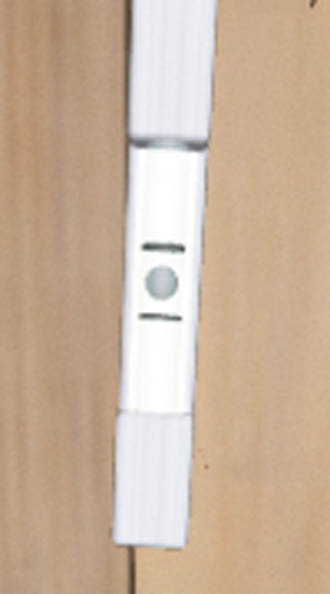

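Request:
drive_tool([
  {"dx":0.54,"dy":-0.085,"dz":0.0,"wx":0,"wy":0,"wz":7.2},
  {"dx":0.54,"dy":-0.085,"dz":0.0,"wx":0,"wy":0,"wz":7.2},
  {"dx":0.54,"dy":-0.085,"dz":0.0,"wx":0,"wy":0,"wz":7.2},
  {"dx":0.54,"dy":-0.085,"dz":0.0,"wx":0,"wy":0,"wz":7.2},
  {"dx":0.54,"dy":-0.085,"dz":0.0,"wx":0,"wy":0,"wz":7.2},
  {"dx":0.54,"dy":-0.085,"dz":0.0,"wx":0,"wy":0,"wz":7.2},
  {"dx":0.54,"dy":-0.085,"dz":0.0,"wx":0,"wy":0,"wz":7.2},
  {"dx":0.54,"dy":-0.085,"dz":0.0,"wx":0,"wy":0,"wz":7.2},
  {"dx":0.54,"dy":-0.085,"dz":0.0,"wx":0,"wy":0,"wz":7.2},
  {"dx":0.54,"dy":-0.085,"dz":0.0,"wx":0,"wy":0,"wz":7.2},
  {"dx":0.54,"dy":-0.085,"dz":0.0,"wx":0,"wy":0,"wz":7.2},
  {"dx":0.54,"dy":-0.085,"dz":0.0,"wx":0,"wy":0,"wz":7.2},
  {"dx":0.54,"dy":-0.085,"dz":0.0,"wx":0,"wy":0,"wz":7.2},
  {"dx":0.54,"dy":-0.085,"dz":0.0,"wx":0,"wy":0,"wz":7.2},
], gripper=0.5)

```text
time_s: 2.85
tcp_pos: [0.5545, -0.0885, 0.2506]
ee_rot: [[-0.125, -0.992, 0.0], [-0.992, 0.125, 0.0], [-0.0, 0.0, -1.0]]
wrist_force: [0.2, 0.3, 0.0]
gripper_width: 0.5
```

Run:
```python
from h import *
s=r.sense();print(s["time_s"],s["tcp_pos"],s["ee_rot"][:,0],s["joints"])
import pickle;pickle.dump(s,open("p3.pkl","wb"))
cv2.imwrite("pics/w3.png",cams.capture("wrist")[:,:,::-1])
```

```text
2.85 [ 0.55450767 -0.08849775  0.25058817] [-1.24649811e-01 -9.92200785e-01 -1.64695227e-04] [ 7.46083784e+00  1.47687326e+01 -6.02794150e+00 -9.89879099e-03
 -6.92014155e+01 -1.46178564e+01]
```

View pics/w3.png

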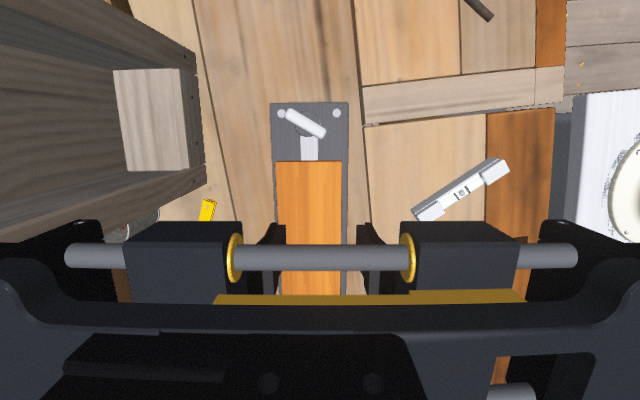

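Run:
```python
from h import *
img=cv2.imread("pics/w3.png");crop(img,260,90,360,190,6,"pics/w3c.png")
```

```text
(no output)
```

View pics/w3c.png

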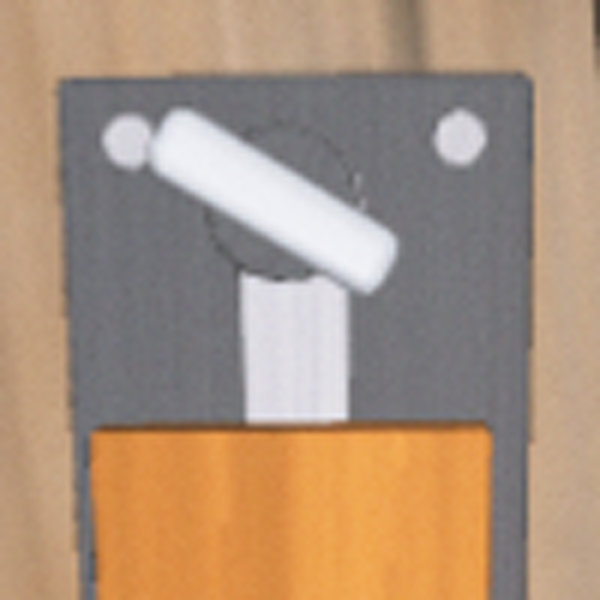

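Run:
```python
from h import *
import pickle
s=pickle.load(open("p3.pkl","rb"))
C=lambda x,y:(260+x/6,90+y/6)
for z in (.104,.109):
    a=onz("wrist",C(163,134),z,s);b=onz("wrist",C(383,266),z,s)
    print(z,a,b,"c",(a+b)/2,"L",np.linalg.norm(a-b),"ang",np.degrees(np.arctan2(*(a-b)[1::-1])))
L=onz("wrist",C(93,430),.061,s);R=onz("wrist",C(490,430),.061,s);m=(L+R)/2
print("shelf end",L,R,np.linalg.norm(L-R),m)
ax=np.array([-.125,-.992,0]);print("knob from shelf end",m+ax*.0475)
print("base back corners",onz("wrist",C(60,80),.006,s),onz("wrist",C(530,75),.006,s))
```

```text
0.104 [ 0.5806 -0.174   0.104 ] [ 0.5447 -0.1464  0.104 ] c [ 0.56265 -0.1602   0.104  ] L 0.045283219850182944 ang -37.553162978570775
0.109 [ 0.58   -0.1737  0.109 ] [ 0.5447 -0.1466  0.109 ] c [ 0.56235 -0.16015  0.109  ] L 0.04450280890011325 ang -37.51364336001939
shelf end [ 0.6088 -0.1195  0.061 ] [ 0.5262 -0.1091  0.061 ] 0.08325214711945873 [ 0.5675 -0.1143  0.061 ]
knob from shelf end [ 0.5615625 -0.16142    0.061    ]
base back corners [ 0.6131 -0.1952  0.006 ] [ 0.5049 -0.1827  0.006 ]
```

Run:
```python
from h import *
delta([.562,-.161,.14],-37.5)
delta([.562,-.161,.079],-37.5)
```

```text
d [ 0.0715 -0.0164  0.1107] w [-2.000e-02  1.000e-02 -5.962e+01] t 2.9
d [ 0.0715 -0.0164  0.1717] w [-2.000e-02  1.000e-02 -5.962e+01] t 2.9
```

Request:
drive_tool([
  {"dx":0.0715,"dy":-0.0165,"dz":0.09,"wx":0,"wy":0,"wz":-59.6},
  {"dx":0.0715,"dy":-0.0165,"dz":0.09,"wx":0,"wy":0,"wz":-59.6},
  {"dx":0.0715,"dy":-0.0165,"dz":0.09,"wx":0,"wy":0,"wz":-59.6},
  {"dx":0.0715,"dy":-0.0165,"dz":0.09,"wx":0,"wy":0,"wz":-59.6},
  {"dx":0.0715,"dy":-0.0165,"dz":0.09,"wx":0,"wy":0,"wz":-59.6},
  {"dx":0.0715,"dy":-0.0165,"dz":0.09,"wx":0,"wy":0,"wz":-59.6},
  {"dx":0.0715,"dy":-0.0165,"dz":0.09,"wx":0,"wy":0,"wz":-59.6},
  {"dx":0.0715,"dy":-0.0165,"dz":0.09,"wx":0,"wy":0,"wz":-59.6},
  {"dx":0.0715,"dy":-0.0165,"dz":0.11,"wx":0,"wy":0,"wz":-59.6},
  {"dx":0.0715,"dy":-0.0165,"dz":0.11,"wx":0,"wy":0,"wz":-59.6},
])

```text
time_s: 3.9
tcp_pos: [0.5604, -0.1609, 0.1385]
ee_rot: [[0.791, -0.612, -0.005], [-0.612, -0.791, 0.001], [-0.004, 0.002, -1.0]]
wrist_force: [-0.1, 1.0, 0.8]
gripper_width: 0.501
```

Run:
```python
from h import *
s=r.sense();print(s["time_s"],s["tcp_pos"],s["ee_rot"][:,0])
import pickle;pickle.dump(s,open("p4.pkl","wb"))
w=cams.capture("wrist")[:,:,::-1].copy();cv2.imwrite("pics/w4.png",w)
img=cams.capture("scene")[:,:,::-1].copy();crop(img,290,130,410,250,5,"pics/s4c.png")
print(proj("wrist",[.562,-.161,.109],s),proj("scene",[.562,-.161,.109]))
delta([.562,-.161,.079],-37.5)
```

```text
3.9 [ 0.56035568 -0.16086133  0.13846713] [ 0.79103363 -0.61175617 -0.00449257]
[[321.31163688 221.39460255]] [[358.47596019 198.83250496]]
d [-0.0003 -0.0005  0.0616] w [ 0.04  0.02 -0.14] t 4.0
```

View pics/w4.png

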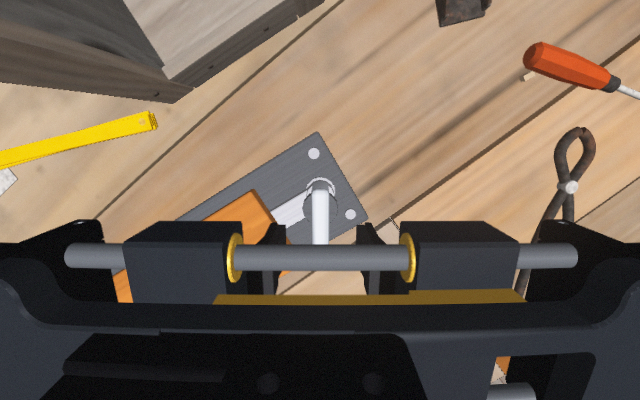

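View pics/s4c.png

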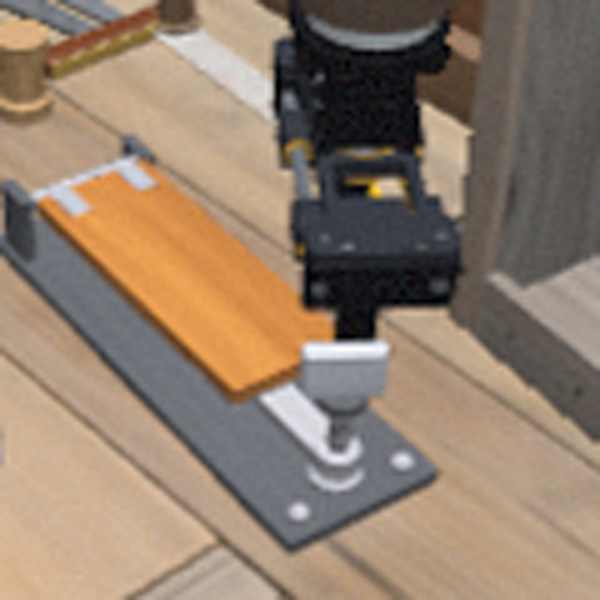

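The knob bar is vertical in the wrist view, centred at column 320 and square between the fingers. Descending to grip it.

Request:
drive_tool([
  {"dx":0,"dy":0,"dz":0.025,"wx":0,"wy":0,"wz":0},
  {"dx":0,"dy":0,"dz":0.045,"wx":0,"wy":0,"wz":0},
  {"dx":0,"dy":0,"dz":0.06,"wx":0,"wy":0,"wz":0},
  {"dx":0,"dy":0,"dz":0.06,"wx":0,"wy":0,"wz":0},
])

```text
time_s: 4.4
tcp_pos: [0.561, -0.1619, 0.0793]
ee_rot: [[0.792, -0.611, -0.003], [-0.611, -0.792, 0.0], [-0.003, 0.002, -1.0]]
wrist_force: [-0.3, -0.4, -0.1]
gripper_width: 0.496
```

Request:
drive_tool([
  {"dx":0,"dy":0,"dz":0,"wx":0,"wy":0,"wz":0},
  {"dx":0,"dy":0,"dz":0,"wx":0,"wy":0,"wz":0},
  {"dx":0,"dy":0,"dz":0,"wx":0,"wy":0,"wz":0},
  {"dx":0,"dy":0,"dz":0,"wx":0,"wy":0,"wz":0},
  {"dx":0,"dy":0,"dz":0,"wx":0,"wy":0,"wz":0},
  {"dx":0,"dy":0,"dz":0,"wx":0,"wy":0,"wz":0},
  {"dx":0,"dy":0,"dz":0,"wx":0,"wy":0,"wz":0},
  {"dx":0,"dy":0,"dz":0,"wx":0,"wy":0,"wz":0},
], gripper=0.0)

```text
time_s: 5.2
tcp_pos: [0.5625, -0.1619, 0.0811]
ee_rot: [[0.792, -0.61, 0.001], [-0.61, -0.792, 0.0], [0.001, -0.001, -1.0]]
wrist_force: [-0.2, 3.2, 2.7]
gripper_width: 0.146
```

Run:
```python
from h import *
s=r.sense();print(s)
```

```text
{'time_s': 5.2, 'joints': array([-2.19870697e-01,  2.60242181e+01, -1.56831357e+01, -1.09558951e-02,
       -4.82176673e+01,  5.26125171e+01]), 'joint_velocities': array([ 0.12410772,  0.01414582, -0.04034854, -0.06290355,  0.04138291,
        0.02780337]), 'effort': array([ -1.88935697, -36.59654617,  13.82076859,   3.62481326,
         0.05886498,   0.0459507 ]), 'tcp_pos': array([ 0.56250993, -0.1619161 ,  0.08110491]), 'ee_rot': array([[ 7.92133004e-01, -6.10347106e-01,  1.30917363e-03],
       [-6.10347766e-01, -7.92133566e-01,  1.37563675e-04],
       [ 9.53078782e-04, -9.08019926e-04, -9.99999134e-01]]), 'wrist_force': array([-0.16171887,  3.15238683,  2.72651237]), 'moment': array([ 1.01411056,  0.03197677, -0.04090634]), 'gripper_width': 0.14636651881845503}
```

Request:
drive_tool([
  {"dx":0,"dy":0,"dz":0,"wx":0,"wy":0,"wz":6},
  {"dx":0,"dy":0,"dz":0,"wx":0,"wy":0,"wz":12},
  {"dx":0,"dy":0,"dz":0,"wx":0,"wy":0,"wz":18},
  {"dx":0,"dy":0,"dz":0,"wx":0,"wy":0,"wz":24},
  {"dx":0,"dy":0,"dz":0,"wx":0,"wy":0,"wz":30},
])

```text
time_s: 5.7
tcp_pos: [0.5622, -0.1622, 0.0811]
ee_rot: [[0.379, -0.926, 0.0], [-0.926, -0.379, -0.001], [0.001, -0.0, -1.0]]
wrist_force: [-1.5, 2.3, 4.8]
gripper_width: 0.143
```

Request:
drive_tool([
  {"dx":0,"dy":0,"dz":0,"wx":0,"wy":0,"wz":6},
  {"dx":0,"dy":0,"dz":0,"wx":0,"wy":0,"wz":12},
  {"dx":0,"dy":0,"dz":0,"wx":0,"wy":0,"wz":18},
  {"dx":0,"dy":0,"dz":0,"wx":0,"wy":0,"wz":24},
  {"dx":0,"dy":0,"dz":0,"wx":0,"wy":0,"wz":30},
  {"dx":0,"dy":0,"dz":0,"wx":0,"wy":0,"wz":36},
  {"dx":0,"dy":0,"dz":0,"wx":0,"wy":0,"wz":36},
  {"dx":0,"dy":0,"dz":0,"wx":0,"wy":0,"wz":36},
])

```text
time_s: 6.5
tcp_pos: [0.5616, -0.1622, 0.0811]
ee_rot: [[-0.236, -0.972, -0.0], [-0.972, 0.236, -0.0], [0.0, 0.0, -1.0]]
wrist_force: [-2.5, 3.4, 5.5]
gripper_width: 0.146
```

Run:
```python
from h import *
s=r.sense();print(s["time_s"],s["wrist_force"],s["moment"],s["joints"],s["gripper_width"],np.degrees(np.arctan2(s["ee_rot"][1,0],s["ee_rot"][0,0])))
```

```text
6.5 [-2.48948216  3.38007674  5.52656327] [ 0.79665202  0.31436947 -0.18507569] [-2.46127609e-01  2.60025307e+01 -1.57211616e+01  3.67415090e-03
 -4.83049091e+01 -1.34173521e+01] 0.1462514696995841 -103.66103290057191
```

The knob has turned 66° (1.154 rad) with no slip. Releasing it, rising, and going to the level.

Request:
drive_tool([
  {"dx":0,"dy":0,"dz":0,"wx":0,"wy":0,"wz":0},
  {"dx":0,"dy":0,"dz":0,"wx":0,"wy":0,"wz":0},
  {"dx":0,"dy":0,"dz":0,"wx":0,"wy":0,"wz":0},
  {"dx":0,"dy":0,"dz":-0.03,"wx":0,"wy":0,"wz":0},
  {"dx":0,"dy":0,"dz":-0.07,"wx":0,"wy":0,"wz":0},
  {"dx":0,"dy":0,"dz":-0.11,"wx":0,"wy":0,"wz":0},
  {"dx":0,"dy":0,"dz":-0.11,"wx":0,"wy":0,"wz":0},
], gripper=0.6)

```text
time_s: 7.2
tcp_pos: [0.5656, -0.1631, 0.197]
ee_rot: [[-0.235, -0.972, 0.012], [-0.972, 0.234, -0.003], [-0.0, -0.013, -1.0]]
wrist_force: [0.1, -0.4, -0.5]
gripper_width: 0.589
```

Run:
```python
from h import *
delta([.4738,.3327,.15],-91.65)
```

```text
d [-0.4605  0.2061  0.0446] w [ -0.73  -0.05 -11.91] t 7.2
```

Request:
drive_tool([
  {"dx":-0.46,"dy":0.206,"dz":0.0,"wx":0,"wy":0,"wz":-11.9},
  {"dx":-0.46,"dy":0.206,"dz":0.0,"wx":0,"wy":0,"wz":-11.9},
  {"dx":-0.46,"dy":0.206,"dz":0.0,"wx":0,"wy":0,"wz":-11.9},
  {"dx":-0.46,"dy":0.206,"dz":0.0,"wx":0,"wy":0,"wz":-11.9},
  {"dx":-0.46,"dy":0.206,"dz":0.0,"wx":0,"wy":0,"wz":-11.9},
  {"dx":-0.46,"dy":0.206,"dz":0.0,"wx":0,"wy":0,"wz":-11.9},
  {"dx":-0.46,"dy":0.206,"dz":0.0,"wx":0,"wy":0,"wz":-11.9},
  {"dx":-0.46,"dy":0.206,"dz":0.02,"wx":0,"wy":0,"wz":-11.9},
  {"dx":-0.46,"dy":0.206,"dz":0.045,"wx":0,"wy":0,"wz":-11.9},
  {"dx":-0.46,"dy":0.206,"dz":0.045,"wx":0,"wy":0,"wz":-11.9},
  {"dx":-0.46,"dy":0.206,"dz":0.045,"wx":0,"wy":0,"wz":-11.9},
  {"dx":-0.46,"dy":0.206,"dz":0.045,"wx":0,"wy":0,"wz":-11.9},
  {"dx":-0.46,"dy":0.206,"dz":0.045,"wx":0,"wy":0,"wz":-11.9},
  {"dx":-0.46,"dy":0.206,"dz":0.045,"wx":0,"wy":0,"wz":-11.9},
])

```text
time_s: 8.6
tcp_pos: [0.4707, 0.332, 0.1462]
ee_rot: [[-0.032, -0.999, 0.001], [-0.999, 0.032, 0.0], [-0.0, -0.001, -1.0]]
wrist_force: [-0.8, 0.2, 0.3]
gripper_width: 0.6
```

Run:
```python
from h import *
s=r.sense();print(s["time_s"],s["tcp_pos"],s["ee_rot"])
cv2.imwrite("pics/w5.png",cams.capture("wrist")[:,:,::-1])
a=np.array([.0288,.9996,0])
c=np.array([.4738,.3327,.05])
print(proj("wrist",[c-a*.1,c-a*.1+[.015,0,0],c-a*.1-[.015,0,0],c-a*.048],s))
delta([.4738,.3327,.007],-91.65)
```

```text
8.6 [0.47070989 0.33204176 0.14619645] [[-3.18846088e-02 -9.99491406e-01  5.48028585e-04]
 [-9.99491476e-01  3.18848212e-02  3.83270135e-04]
 [-4.00548999e-04 -5.35529481e-04 -9.99999776e-01]]
[[318.08386847  88.60318779]
 [300.92671838  89.18728137]
 [335.25829135  88.06056049]
 [318.3151343  148.62060032]]
d [-0.0006 -0.0029  0.1394] w [-0.04  0.04 -0.19] t 8.65
```

View pics/w5.png

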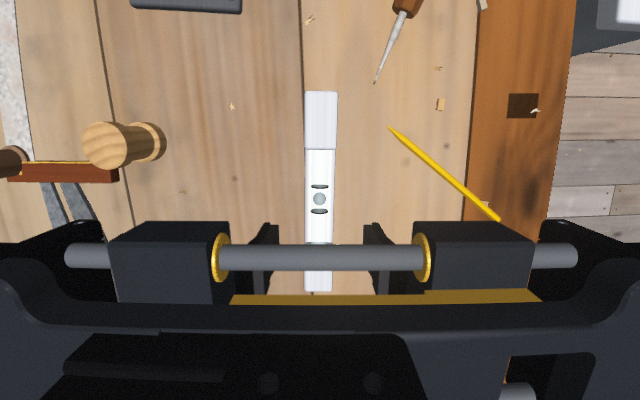

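The far end is at row 90, columns 304–338, so the level is centred under the jaws with no sideways correction needed. Descend and grip.

Request:
drive_tool([
  {"dx":-0.001,"dy":0,"dz":0.04,"wx":0,"wy":0,"wz":0},
  {"dx":-0.001,"dy":0,"dz":0.08,"wx":0,"wy":0,"wz":0},
  {"dx":-0.001,"dy":0,"dz":0.11,"wx":0,"wy":0,"wz":0},
  {"dx":-0.001,"dy":0,"dz":0.13,"wx":0,"wy":0,"wz":0},
  {"dx":-0.001,"dy":0,"dz":0.137,"wx":0,"wy":0,"wz":0},
  {"dx":-0.001,"dy":0,"dz":0.137,"wx":0,"wy":0,"wz":0},
])

```text
time_s: 9.25
tcp_pos: [0.4705, 0.3334, 0.0084]
ee_rot: [[-0.031, -1.0, -0.001], [-1.0, 0.031, -0.001], [0.001, 0.001, -1.0]]
wrist_force: [-1.0, 0.2, 0.6]
gripper_width: 0.598
```

Request:
drive_tool([
  {"dx":0,"dy":0,"dz":0,"wx":0,"wy":0,"wz":0},
  {"dx":0,"dy":0,"dz":0,"wx":0,"wy":0,"wz":0},
  {"dx":0,"dy":0,"dz":0,"wx":0,"wy":0,"wz":0},
  {"dx":0,"dy":0,"dz":0,"wx":0,"wy":0,"wz":0},
  {"dx":0,"dy":0,"dz":0,"wx":0,"wy":0,"wz":0},
  {"dx":0,"dy":0,"dz":0,"wx":0,"wy":0,"wz":0},
], gripper=0.0)

```text
time_s: 9.85
tcp_pos: [0.4711, 0.3351, 0.0097]
ee_rot: [[-0.03, -1.0, 0.002], [-1.0, 0.03, 0.002], [-0.002, -0.002, -1.0]]
wrist_force: [0.5, -0.3, 5.5]
gripper_width: 0.343
```

Request:
drive_tool([
  {"dx":0,"dy":0,"dz":-0.01,"wx":0,"wy":0,"wz":0},
  {"dx":0,"dy":0,"dz":-0.03,"wx":0,"wy":0,"wz":0},
  {"dx":0,"dy":0,"dz":-0.06,"wx":0,"wy":0,"wz":0},
  {"dx":0,"dy":0,"dz":-0.1,"wx":0,"wy":0,"wz":0},
  {"dx":0,"dy":0,"dz":-0.14,"wx":0,"wy":0,"wz":0},
  {"dx":0,"dy":0,"dz":-0.14,"wx":0,"wy":0,"wz":0},
  {"dx":0,"dy":0,"dz":-0.14,"wx":0,"wy":0,"wz":0},
])

```text
time_s: 10.55
tcp_pos: [0.4691, 0.3339, 0.1484]
ee_rot: [[-0.031, -1.0, -0.002], [-1.0, 0.031, 0.0], [-0.0, 0.002, -1.0]]
wrist_force: [0.0, 0.3, -5.7]
gripper_width: 0.342
```

Run:
```python
from h import *
s=r.sense();print(s["time_s"],s["tcp_pos"],s["ee_rot"],s["wrist_force"],s["gripper_width"]*87)
cv2.imwrite("pics/w6.png",cams.capture("wrist")[:,:,::-1])
img=cams.capture("scene")[:,:,::-1].copy();crop(img,200,90,400,240,4,"pics/s6c.png")
```

```text
10.55 [0.46908836 0.33390806 0.14843765] [[-3.07359447e-02 -9.99526204e-01 -1.63395366e-03]
 [-9.99527512e-01  3.07355187e-02  2.85206582e-04]
 [-2.34851039e-04  1.64194773e-03 -9.99998624e-01]] [ 0.02833055  0.31759566 -5.67383163] 29.751464654037765
```

View pics/w6.png

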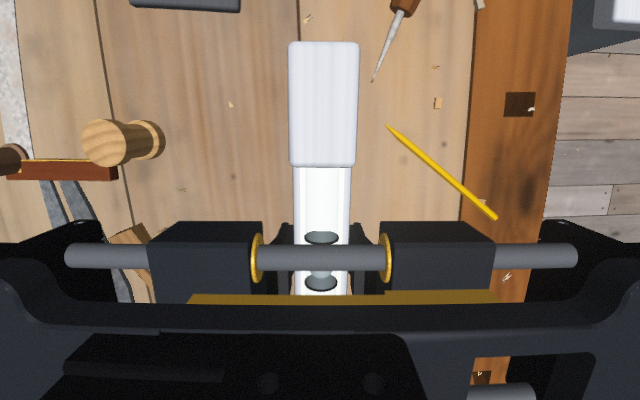

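View pics/s6c.png

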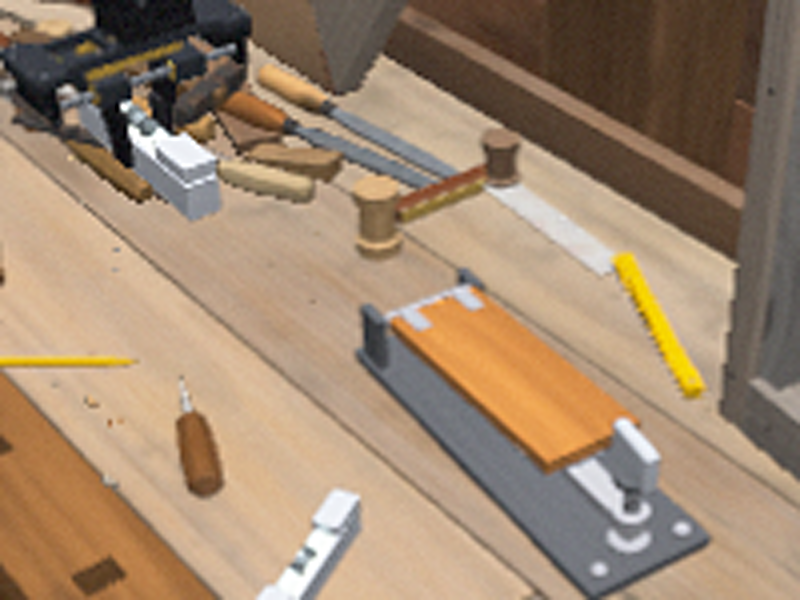

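The level is held at its middle: the opening reads 29.8 mm and the lines sit at rows 238 and 282, between the fingers. The knob now stands nearly along the shelf. Moving over the shelf.

Run:
```python
from h import *
delta([.5815,-.003,.12],-97.2)
o=onz("wrist",(323,42),.189); print("pad end",o)
```

```text
d [ 0.3322 -0.1234  0.0269] w [ 0.23 -0.21  5.43] t 10.65
pad end [0.4658 0.2339 0.189 ]
```

Request:
drive_tool([
  {"dx":0.04,"dy":-0.015,"dz":0,"wx":0,"wy":0,"wz":1},
  {"dx":0.08,"dy":-0.03,"dz":0,"wx":0,"wy":0,"wz":2},
  {"dx":0.12,"dy":-0.045,"dz":0,"wx":0,"wy":0,"wz":3},
  {"dx":0.16,"dy":-0.06,"dz":0,"wx":0,"wy":0,"wz":4},
  {"dx":0.2,"dy":-0.075,"dz":0,"wx":0,"wy":0,"wz":5.4},
  {"dx":0.24,"dy":-0.09,"dz":0,"wx":0,"wy":0,"wz":5.4},
  {"dx":0.28,"dy":-0.105,"dz":0,"wx":0,"wy":0,"wz":5.4},
  {"dx":0.31,"dy":-0.115,"dz":0.01,"wx":0,"wy":0,"wz":5.4},
  {"dx":0.332,"dy":-0.1235,"dz":0.02,"wx":0,"wy":0,"wz":5.4},
  {"dx":0.332,"dy":-0.1235,"dz":0.027,"wx":0,"wy":0,"wz":5.4},
  {"dx":0.332,"dy":-0.1235,"dz":0.027,"wx":0,"wy":0,"wz":5.4},
  {"dx":0.332,"dy":-0.1235,"dz":0.027,"wx":0,"wy":0,"wz":5.4},
])

```text
time_s: 11.85
tcp_pos: [0.5829, -0.0007, 0.1204]
ee_rot: [[-0.123, -0.992, -0.003], [-0.992, 0.123, -0.001], [0.001, 0.002, -1.0]]
wrist_force: [0.3, -0.8, -3.3]
gripper_width: 0.342
```

Run:
```python
from h import *
s=r.sense();print(s["time_s"],s["tcp_pos"],s["wrist_force"],s["gripper_width"]*87)
cv2.imwrite("pics/w7.png",cams.capture("wrist")[:,:,::-1])
img=cams.capture("scene")[:,:,::-1].copy();crop(img,280,120,420,240,5,"pics/s7c.png")
img=cams.capture("side")[:,:,::-1].copy();crop(img,220,130,400,270,4,"pics/d7c.png")
delta([.5815,-.003,.085],-97.2)
```

```text
11.85 [ 0.58285709 -0.00071198  0.12043912] [ 0.336503   -0.76452887 -3.30629756] 29.740906407002736
d [0.003  0.0019 0.0369] w [-0.03  0.01  0.16] t 12.0
```

View pics/w7.png

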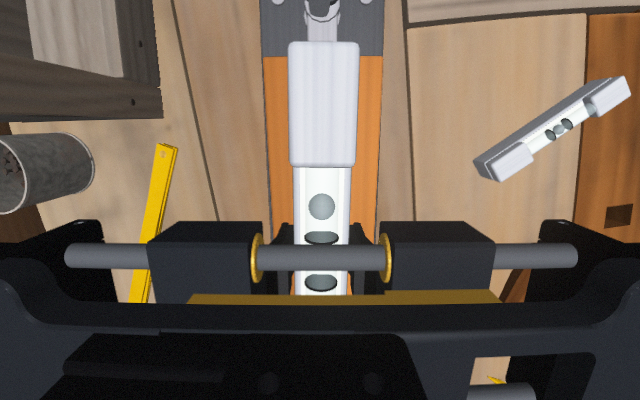

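View pics/s7c.png

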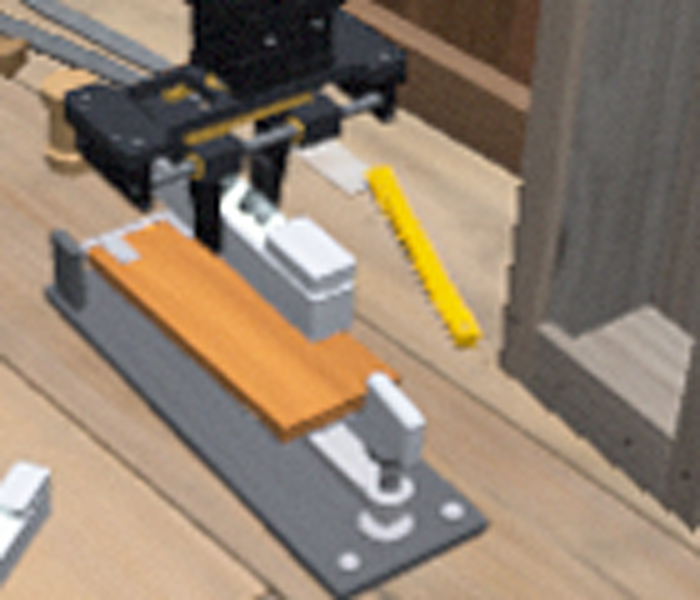

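View pics/d7c.png

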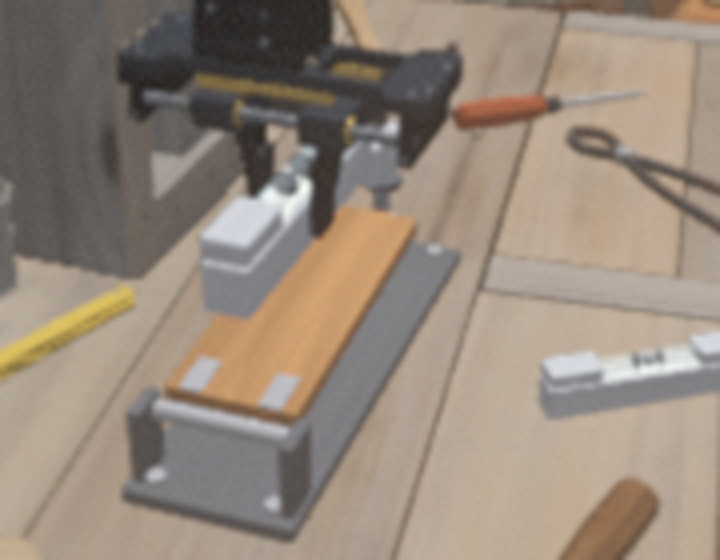

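The level is centred on the shelf: its columns are 289–358 and the shelf's are 262–384, both about the same mid line. Lowering in steps.

Request:
drive_tool([
  {"dx":0.002,"dy":0.001,"dz":0.01,"wx":0,"wy":0,"wz":0},
  {"dx":0.002,"dy":0.001,"dz":0.02,"wx":0,"wy":0,"wz":0},
  {"dx":0.002,"dy":0.001,"dz":0.03,"wx":0,"wy":0,"wz":0},
  {"dx":0.002,"dy":0.001,"dz":0.036,"wx":0,"wy":0,"wz":0},
  {"dx":0.002,"dy":0.001,"dz":0.036,"wx":0,"wy":0,"wz":0},
  {"dx":0.002,"dy":0.001,"dz":0.036,"wx":0,"wy":0,"wz":0},
])

```text
time_s: 12.6
tcp_pos: [0.5825, -0.0031, 0.0854]
ee_rot: [[-0.124, -0.992, -0.0], [-0.992, 0.124, -0.0], [0.0, 0.0, -1.0]]
wrist_force: [-0.6, -0.2, -2.9]
gripper_width: 0.346
```

Request:
drive_tool([
  {"dx":0,"dy":0,"dz":0.002,"wx":0,"wy":0,"wz":0},
  {"dx":0,"dy":0,"dz":0.004,"wx":0,"wy":0,"wz":0},
  {"dx":0,"dy":0,"dz":0.004,"wx":0,"wy":0,"wz":0},
  {"dx":0,"dy":0,"dz":0.004,"wx":0,"wy":0,"wz":0},
])

```text
time_s: 13.0
tcp_pos: [0.5827, -0.0028, 0.0821]
ee_rot: [[-0.124, -0.992, 0.001], [-0.992, 0.124, 0.0], [-0.0, -0.001, -1.0]]
wrist_force: [0.8, 1.3, -0.9]
gripper_width: 0.34
```

Request:
drive_tool([
  {"dx":0,"dy":0,"dz":0.002,"wx":0,"wy":0,"wz":0},
  {"dx":0,"dy":0,"dz":0.003,"wx":0,"wy":0,"wz":0},
  {"dx":0,"dy":0,"dz":0.003,"wx":0,"wy":0,"wz":0},
  {"dx":0,"dy":0,"dz":0.003,"wx":0,"wy":0,"wz":0},
])

```text
time_s: 13.4
tcp_pos: [0.5826, -0.0029, 0.0787]
ee_rot: [[-0.124, -0.992, 0.001], [-0.992, 0.124, 0.0], [-0.0, -0.0, -1.0]]
wrist_force: [0.6, 2.6, 0.1]
gripper_width: 0.345
```

Run:
```python
from h import *
s=r.sense();print(s["time_s"],s["wrist_force"],s["moment"])
img=cams.capture("scene")[:,:,::-1].copy();crop(img,280,120,420,240,5,"pics/s8c.png")
```

```text
13.4 [0.60177133 2.61996248 0.13410504] [ 0.55558448  0.21810084 -0.04151243]
```

View pics/s8c.png

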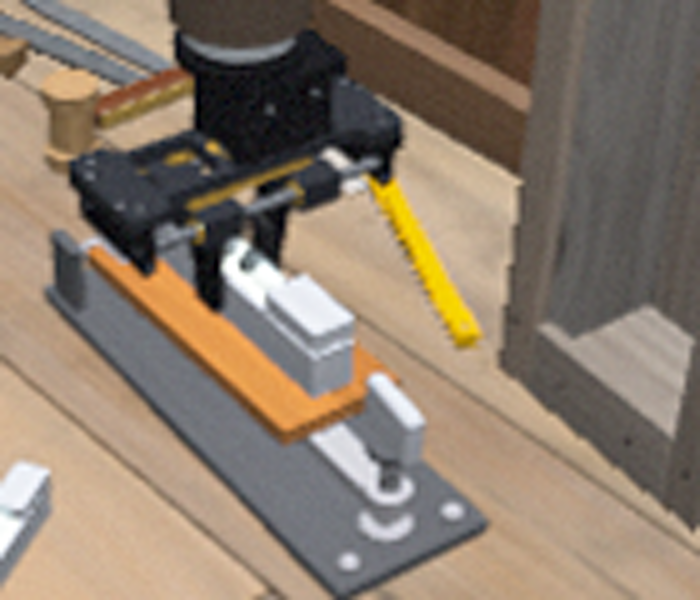

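Request:
drive_tool([
  {"dx":0,"dy":0,"dz":0.002,"wx":0,"wy":0,"wz":0},
  {"dx":0,"dy":0,"dz":0.004,"wx":0,"wy":0,"wz":0},
  {"dx":0,"dy":0,"dz":0.005,"wx":0,"wy":0,"wz":0},
  {"dx":0,"dy":0,"dz":0.005,"wx":0,"wy":0,"wz":0},
])

```text
time_s: 13.85
tcp_pos: [0.5825, -0.0035, 0.0743]
ee_rot: [[-0.124, -0.992, 0.0], [-0.992, 0.124, -0.0], [0.0, -0.0, -1.0]]
wrist_force: [-3.3, -0.2, 6.0]
gripper_width: 0.342
```

Request:
drive_tool([
  {"dx":0,"dy":0,"dz":0.002,"wx":0,"wy":0,"wz":0},
  {"dx":0,"dy":0,"dz":0.003,"wx":0,"wy":0,"wz":0},
  {"dx":0,"dy":0,"dz":0.003,"wx":0,"wy":0,"wz":0},
])

```text
time_s: 14.15
tcp_pos: [0.5824, -0.004, 0.0722]
ee_rot: [[-0.124, -0.992, 0.001], [-0.992, 0.124, -0.001], [0.001, -0.001, -1.0]]
wrist_force: [-3.2, -2.1, 8.8]
gripper_width: 0.344
```

Request:
drive_tool([
  {"dx":0,"dy":0,"dz":0,"wx":0,"wy":0,"wz":0},
  {"dx":0,"dy":0,"dz":0,"wx":0,"wy":0,"wz":0},
  {"dx":0,"dy":0,"dz":0,"wx":0,"wy":0,"wz":0},
  {"dx":0,"dy":0,"dz":0,"wx":0,"wy":0,"wz":0},
], gripper=0.55)

```text
time_s: 14.55
tcp_pos: [0.5823, -0.0031, 0.0702]
ee_rot: [[-0.124, -0.992, -0.0], [-0.992, 0.124, -0.0], [0.0, 0.0, -1.0]]
wrist_force: [-0.0, 0.6, 0.2]
gripper_width: 0.534
```

Request:
drive_tool([
  {"dx":0,"dy":0,"dz":-0.02,"wx":0,"wy":0,"wz":0},
  {"dx":0,"dy":0,"dz":-0.06,"wx":0,"wy":0,"wz":0},
  {"dx":0,"dy":0,"dz":-0.1,"wx":0,"wy":0,"wz":0},
  {"dx":0,"dy":0,"dz":-0.12,"wx":0,"wy":0,"wz":0},
  {"dx":0,"dy":0,"dz":-0.12,"wx":0,"wy":0,"wz":0},
])

```text
time_s: 15.05
tcp_pos: [0.5846, -0.0027, 0.1944]
ee_rot: [[-0.123, -0.992, 0.008], [-0.992, 0.123, 0.001], [-0.002, -0.008, -1.0]]
wrist_force: [-0.3, 0.2, -0.1]
gripper_width: 0.549
```

Run:
```python
from h import *
s=r.sense();print(s["time_s"],s["tcp_pos"],s["wrist_force"],s["moment"])
w=cams.capture("wrist")[:,:,::-1].copy();cv2.imwrite("pics/w9.png",w)
img=cams.capture("scene")[:,:,::-1].copy();crop(img,280,120,420,240,5,"pics/s9c.png")
delta([.5723,-.0764,.15],60)
```

```text
15.05 [ 0.58455122 -0.00274273  0.1944295 ] [-0.32265467  0.21695517 -0.07250919] [ 0.07181542 -0.0933608  -0.01169481]
d [0.0741 0.0005 0.0402] w [-4.0000e-02  3.0000e-02 -1.5714e+02] t 15.15
```

View pics/s9c.png

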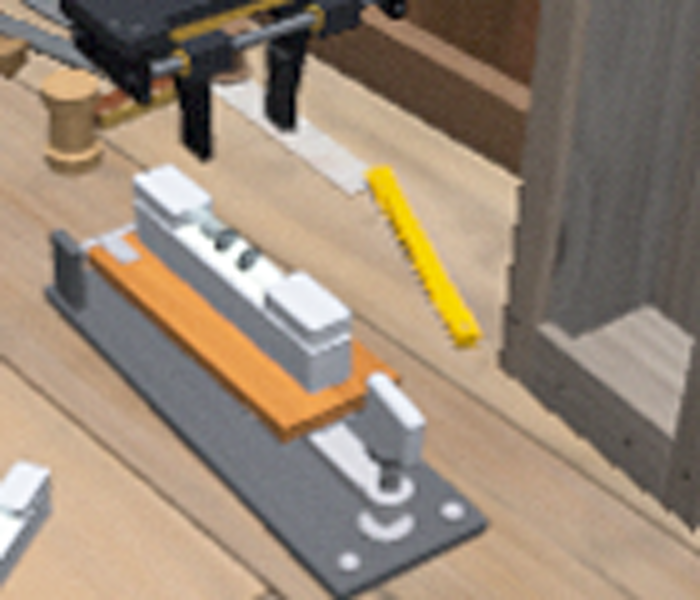

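View pics/w9.png

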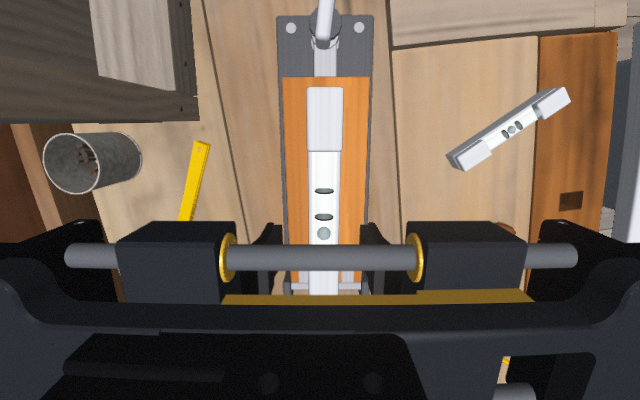

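The level stands centred and lengthwise on the shelf. Unpressed, the ball is at row 233, against a line middle of 203.5, so about 27 mm toward the hinge. The lift alone would give 30 mm, so the foot is already close. Next I'll turn the wrist so its camera sees the tube, close the fingers and go over the free-end pad.

Request:
drive_tool([
  {"dx":0.02,"dy":0,"dz":0,"wx":0,"wy":0,"wz":-8},
  {"dx":0.04,"dy":0,"dz":0,"wx":0,"wy":0,"wz":-16},
  {"dx":0.06,"dy":0,"dz":0,"wx":0,"wy":0,"wz":-24},
  {"dx":0.074,"dy":0,"dz":0,"wx":0,"wy":0,"wz":-32},
  {"dx":0.074,"dy":0,"dz":0,"wx":0,"wy":0,"wz":-40},
  {"dx":0.074,"dy":0,"dz":0,"wx":0,"wy":0,"wz":-48},
  {"dx":0.074,"dy":0,"dz":0,"wx":0,"wy":0,"wz":-56},
  {"dx":0.074,"dy":0,"dz":0,"wx":0,"wy":0,"wz":-64},
  {"dx":0.074,"dy":0,"dz":0,"wx":0,"wy":0,"wz":-72},
  {"dx":0.074,"dy":0,"dz":0,"wx":0,"wy":0,"wz":-80},
  {"dx":0.074,"dy":0,"dz":0,"wx":0,"wy":0,"wz":-88},
  {"dx":0.074,"dy":0,"dz":0,"wx":0,"wy":0,"wz":-96},
  {"dx":0.074,"dy":0,"dz":0,"wx":0,"wy":0,"wz":-104},
  {"dx":0.074,"dy":0,"dz":0,"wx":0,"wy":0,"wz":-112},
  {"dx":0.074,"dy":0,"dz":0,"wx":0,"wy":0,"wz":-120},
  {"dx":0.074,"dy":0,"dz":0,"wx":0,"wy":0,"wz":-128},
  {"dx":0.074,"dy":0,"dz":0,"wx":0,"wy":0,"wz":-136},
  {"dx":0.074,"dy":0,"dz":0,"wx":0,"wy":0,"wz":-144},
  {"dx":0.074,"dy":0,"dz":0,"wx":0,"wy":0,"wz":-152},
  {"dx":0.074,"dy":0,"dz":0,"wx":0,"wy":0,"wz":-157},
], gripper=0.0)

```text
time_s: 17.15
tcp_pos: [0.5721, -0.0765, 0.1882]
ee_rot: [[0.498, 0.867, -0.004], [0.867, -0.498, -0.0], [-0.002, -0.004, -1.0]]
wrist_force: [0.2, 0.8, 0.4]
gripper_width: 0.0
```

Run:
```python
from h import *
s=r.sense();print(s["time_s"],s["tcp_pos"],s["wrist_force"],s["gripper_width"],s["joints"])
w=cams.capture("wrist")[:,:,::-1].copy();cv2.imwrite("pics/w10.png",w)
delta([.5723,-.0764,.122],60)
```

```text
17.15 [ 0.57206806 -0.07649363  0.18818008] [0.21171322 0.80668609 0.41063945] 0.000239742706607047 [ 8.44252817e+00  1.90673019e+01 -9.20519435e+00 -3.08744207e-02
 -6.19785764e+01  1.41689060e+02]
d [0.0004 0.0004 0.0662] w [-0.21  0.14  0.2 ] t 17.2
```

View pics/w10.png

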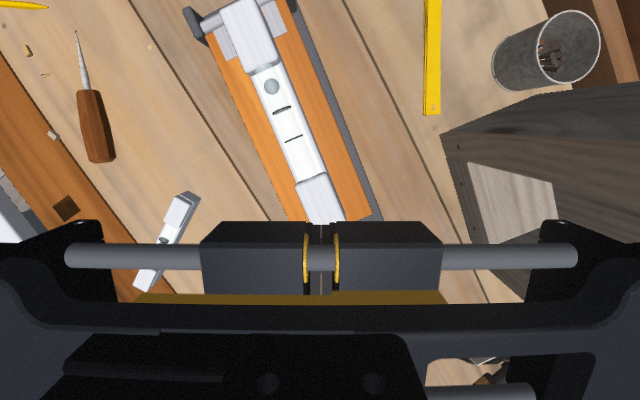

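Request:
drive_tool([
  {"dx":0,"dy":0,"dz":0.02,"wx":0,"wy":0,"wz":0},
  {"dx":0,"dy":0,"dz":0.04,"wx":0,"wy":0,"wz":0},
  {"dx":0,"dy":0,"dz":0.055,"wx":0,"wy":0,"wz":0},
  {"dx":0,"dy":0,"dz":0.058,"wx":0,"wy":0,"wz":0},
  {"dx":0,"dy":0,"dz":0.06,"wx":0,"wy":0,"wz":0},
  {"dx":0,"dy":0,"dz":0.062,"wx":0,"wy":0,"wz":0},
  {"dx":0,"dy":0,"dz":0.064,"wx":0,"wy":0,"wz":0},
  {"dx":0,"dy":0,"dz":0.064,"wx":0,"wy":0,"wz":0},
])

```text
time_s: 18.0
tcp_pos: [0.5733, -0.0765, 0.1268]
ee_rot: [[0.502, 0.865, 0.001], [0.865, -0.502, 0.0], [0.0, 0.0, -1.0]]
wrist_force: [-0.7, -0.0, 0.0]
gripper_width: 0.005
```

Request:
drive_tool([
  {"dx":0,"dy":0,"dz":0.002,"wx":0,"wy":0,"wz":0},
  {"dx":0,"dy":0,"dz":0.004,"wx":0,"wy":0,"wz":0},
  {"dx":0,"dy":0,"dz":0.006,"wx":0,"wy":0,"wz":0},
  {"dx":0,"dy":0,"dz":0.006,"wx":0,"wy":0,"wz":0},
])

```text
time_s: 18.4
tcp_pos: [0.5734, -0.0769, 0.1209]
ee_rot: [[0.502, 0.865, 0.001], [0.865, -0.502, -0.001], [-0.0, 0.001, -1.0]]
wrist_force: [-0.5, -1.4, 3.5]
gripper_width: 0.003
```

Request:
drive_tool([
  {"dx":0,"dy":0,"dz":0.002,"wx":0,"wy":0,"wz":0},
  {"dx":0,"dy":0,"dz":0.003,"wx":0,"wy":0,"wz":0},
  {"dx":0,"dy":0,"dz":0.003,"wx":0,"wy":0,"wz":0},
  {"dx":0,"dy":0,"dz":0.003,"wx":0,"wy":0,"wz":0},
])

```text
time_s: 18.8
tcp_pos: [0.5734, -0.0766, 0.1177]
ee_rot: [[0.502, 0.865, 0.0], [0.865, -0.502, -0.0], [0.0, 0.001, -1.0]]
wrist_force: [-0.8, -2.3, 4.4]
gripper_width: 0.004
```

Contact is made and the spring is yielding. Pressing on until it firms up.

Request:
drive_tool([
  {"dx":0,"dy":0,"dz":0.002,"wx":0,"wy":0,"wz":0},
  {"dx":0,"dy":0,"dz":0.004,"wx":0,"wy":0,"wz":0},
  {"dx":0,"dy":0,"dz":0.004,"wx":0,"wy":0,"wz":0},
])

```text
time_s: 19.1
tcp_pos: [0.5733, -0.0765, 0.1134]
ee_rot: [[0.502, 0.865, 0.0], [0.865, -0.502, -0.0], [-0.0, 0.0, -1.0]]
wrist_force: [0.7, -2.7, 3.8]
gripper_width: 0.008
```

Request:
drive_tool([
  {"dx":0,"dy":0,"dz":0.002,"wx":0,"wy":0,"wz":0},
  {"dx":0,"dy":0,"dz":0.004,"wx":0,"wy":0,"wz":0},
  {"dx":0,"dy":0,"dz":0.004,"wx":0,"wy":0,"wz":0},
])

```text
time_s: 19.4
tcp_pos: [0.5735, -0.0767, 0.1127]
ee_rot: [[0.501, 0.866, 0.001], [0.866, -0.501, -0.001], [-0.0, 0.002, -1.0]]
wrist_force: [-5.1, -0.5, 17.0]
gripper_width: 0.004
```

Firm at 17 N with the TCP stopped at 0.1127, so the shelf is seated. Letting the ball settle.

Request:
drive_tool([
  {"dx":0,"dy":0,"dz":0,"wx":0,"wy":0,"wz":0},
  {"dx":0,"dy":0,"dz":0,"wx":0,"wy":0,"wz":0},
  {"dx":0,"dy":0,"dz":0,"wx":0,"wy":0,"wz":0},
  {"dx":0,"dy":0,"dz":0,"wx":0,"wy":0,"wz":0},
  {"dx":0,"dy":0,"dz":0,"wx":0,"wy":0,"wz":0},
  {"dx":0,"dy":0,"dz":0,"wx":0,"wy":0,"wz":0},
  {"dx":0,"dy":0,"dz":0,"wx":0,"wy":0,"wz":0},
  {"dx":0,"dy":0,"dz":0,"wx":0,"wy":0,"wz":0},
  {"dx":0,"dy":0,"dz":0,"wx":0,"wy":0,"wz":0},
  {"dx":0,"dy":0,"dz":0,"wx":0,"wy":0,"wz":0},
  {"dx":0,"dy":0,"dz":0,"wx":0,"wy":0,"wz":0},
  {"dx":0,"dy":0,"dz":0,"wx":0,"wy":0,"wz":0},
  {"dx":0,"dy":0,"dz":0,"wx":0,"wy":0,"wz":0},
  {"dx":0,"dy":0,"dz":0,"wx":0,"wy":0,"wz":0},
  {"dx":0,"dy":0,"dz":0,"wx":0,"wy":0,"wz":0},
  {"dx":0,"dy":0,"dz":0,"wx":0,"wy":0,"wz":0},
  {"dx":0,"dy":0,"dz":0,"wx":0,"wy":0,"wz":0},
  {"dx":0,"dy":0,"dz":0,"wx":0,"wy":0,"wz":0},
])

```text
time_s: 21.2
tcp_pos: [0.5735, -0.0767, 0.1127]
ee_rot: [[0.501, 0.865, 0.002], [0.865, -0.501, -0.001], [-0.0, 0.002, -1.0]]
wrist_force: [-4.7, -1.3, 17.5]
gripper_width: 0.004
```

Run:
```python
from h import *
s=r.sense();print(s["time_s"],s["tcp_pos"],s["wrist_force"],s["gripper_width"])
w=cams.capture("wrist")[:,:,::-1].copy();cv2.imwrite("pics/w11.png",w);crop(w,200,60,360,220,4,"pics/w11c.png")
img=cams.capture("scene")[:,:,::-1].copy();crop(img,280,120,420,240,5,"pics/s11c.png")
```

```text
21.2 [ 0.57346992 -0.07671758  0.11269213] [-4.66391633 -1.25441259 17.53130601] 0.003790958553480432
```

View pics/w11.png

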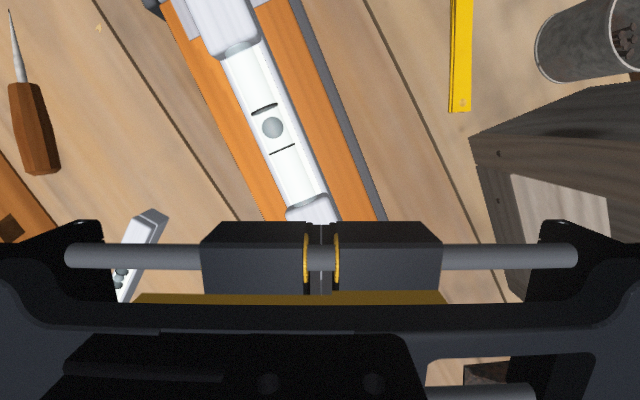

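View pics/s11c.png

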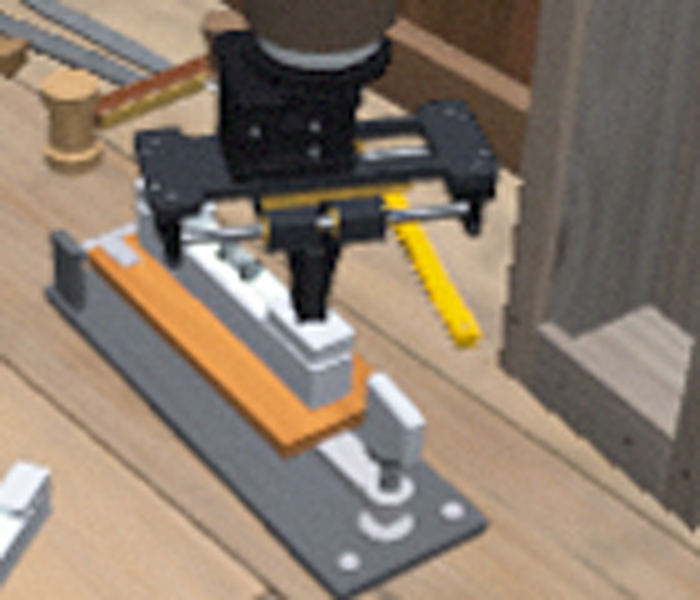

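View pics/w11c.png

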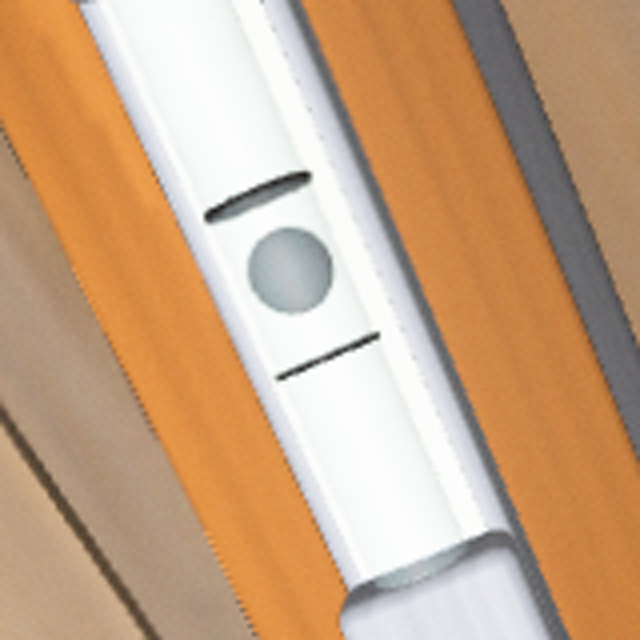

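With 17.5 N on the pad, the ball at (290,270) in the crop lies between the two line rings at (258,196) and (328,357). That puts it about 1 mm from their middle, at rest and well inside the 6 mm allowed. Handing in.

Run:
```python
from h import *
print(ticket.finish_job());s=r.sense();print(s["time_s"],s["wrist_force"])
```

```text
the job is handed in; nothing more can be done
None
the job is handed in; nothing more can be done
```

I turned the levelling knob 66° (1.15 rad) clockwise and set the larger, 200 mm ball level lengthwise on the middle of the shelf. I then pressed its free-end pad down with closed fingertips and handed the job in at about 21 s, still pressing.

- **Pressing:** the wrist force read 17.5 N upward and about 5 N sideways. The tool stopped firmly at z = 0.1127 m, with the force jumping from 4 N to 17 N over the last push, so the shelf was seated.
- **Ball:** after 1.8 s of settling, the wrist picture showed it between the two lines, about 1 mm toward the hinge from their middle. I allow about 2 mm for viewing angle, against the 6 mm permitted.
- **Level on shelf:** the pictures showed it centred across the shelf and parallel to it; its position along the shelf came from where I placed it.
- **Bystanders:** my moves stayed clear of the plane, the spool and the awl, though I did not measure their positions again at the end.
- **Mishaps and disagreements:** the first move call was refused for missing keys, without moving anything. Early corner readings from the scene and side cameras disagreed by 10–20 mm, so I used wrist-camera measurements instead. No check failed after that, and the hand-in gave no verdict.

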